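Fit the terminal guard on the bare battery post

ROBOT

A 6-joint arm with a two-finger parallel gripper is mounted at the origin on the work surface. World frame = base frame: x ahead of the robot, y to its left, z up, the work surface at z = 0. Lengths are in m, angles in degrees, forces in N, time in s.
With the tool pointing down it reaches from about 0.35 to 0.775 m from the base axis. Payload 5.5 kg.
Tool frame: the origin (TCP) lies where the fingers leave the gripper's body, on its centre line; the fingertips stand 73 mm ahead of it and the grasp point (between the pads) lies r.grip_point_offset ahead of it (r.grip_point_offset is the distance from the TCP to the grasp point, in m); z points along the fingers, y is the line along which they close (so a half turn about z gives the same grasp; the last joint's range is limited). The gripper opens to 85 mm and grips with 20 to 120 N. Pads are 22 mm wide; open, the fingers measure 114 mm over their backs; the gripper's body (76 mm by 85 mm) begins 54 mm behind the grasp point. The pads swing forward as they close: fully open they stand 13 mm farther back than shut.
Start: joints at [-76.639, 17.945, 2.641, 74.691, 0, 82.002], TCP at [0.209, -0.536, 0.304] pointing down, gripper open.
Joint ranges: [-158.12, 158.12], [-49.38, 96.58], [-58.88, 72.47], [-126.05, 133.96], [-84.25, 85.87], [-180, 180]. Speed limits (degrees/s): [147.25, 147.25, 180, 180, 180, 180].

INTERFACE

Orientations are given as a 3x3 rotation matrix whose columns are the frame's x, y, z axes.
In Python, from cell import status, vision, r, nets gives the robot as it stands.
- The arm moves only by the tool apply_moves, never from a script. Its arguments are lists of equal length, an entry for each row: "jaw": the closure, from -1 (fully open) to 1 (shut), so that 0 is half open; "linear": the shift along the tool's x, y, z in m, a list of three; "turn": the turn about the tool's z in degrees. A call has 1 to 8 rows; each row shifts and turns the commanded pose from where the row before left it, along the tool's axes as they then stand; what a row does not reach is not made up. A row lasts 1/8 s, in which the tool goes at most 62.5 mm and 10.7 degrees, less where a joint would pass 70% of its speed; a pose out of reach is approached as far as the arm can. A call is refused whole if a number of a shift passes 0.0625 or a number of a turn 10.7, either way. A call with a gripper value outside its range is refused whole. The fingers move at their own pace and stop on an object; "squeeze" is the grip in N (left out, the last holds). Time passes only in rows, so rows that do not move let the fingers close. It gives the time, the measured TCP pose, the force, the opening and the grip force at its end, in the units of the state.
- status.observe(): the state, without advancing time (a new reading comes with each control period).
- vision.get_image(name): name is "scene" or "top"; returns a dict with "img" (400x640x3 uint8, red, green, blue), "fx", "fy", "cx", "cy" (pixels), "T" (4x4, takes a point from camera to world coordinates). Camera axes: x right, y up, looking along -z (the intrinsics and any distortion apply to the point x, -y, -z); pixel columns grow to the right and rows downward; lengths in m; the calibration is good to about 2 mm. A picture is of the moment at which its call begins. There is no depth.
- r.hand_in(): hands the job in; it is judged then, once.
Trained networks look in a picture, given as the dict that the camera call returned (one of the last four; its "shot" number tells which), for a name from the list of things; names that differ only in an ending like _2 or _b are one class to them, and where a whole thing is asked for, a point or a joint stands for the part that bears it (a point fixed in the world has none). Each returns a list of dicts, best first, with "p" (0 to 1); they miss things now and then, are a little off and sometimes report something else, mostly with a low value. They report only what shows in the picture. A call takes as long as a camera call.
- nets.trace(target, picture): "pixels" (400x640 bool, what is visible of it).
- nets.place_of(target, picture): "position" ([x, y, z] in m, in world coordinates, good to about 4 mm: a listed point, or the origin of a listed thing).
The state is a dict: "time_s": time; "joint_positions": joint angles; "qd": joint speeds; "joint_efforts": joint torques, N m; "tool_pos": TCP position; "orientation": TCP orientation; "contact_force": force on the tool from outside, world axes, zero at the start; "ft_torque": the same for the moment, N m; "width": finger opening in m; "finger_force": force on a finger pad.
Only numpy, scipy, OpenCV 4.12 (cv2) and the standard library are available. Lean on these libraries where they do the work, as an engineer would, in place of code of your own. Each camera call takes 0.05 s, during which the arm holds its last target. There are 200 camera calls.

TASK

One battery post is still bare: take the flanged dark grey guard from the sloping rest, slide it upright over that post, turned so that its four flange holes go over the four studs, and lower it (do not drop it) until the flange lies flush on the battery lid. Let go of it and leave everything else on the table where it is.

Things in the scene. Friction and masses are not known exactly. Their poses are not given: they have to be found in the camera images.
- guard: Loose dark grey plastic guard, 140 g: square flange 76 x 76 x 10 mm, on it a square hub 34 x 34 mm, 45 mm high, sides parallel. A 24 mm round bore runs through both; four 12 mm through holes in the flange at x, y = +-26 mm. Origin: centre of the flange's underside; z up the hub, x, y along the sides (any quarter turn fits). It starts flange down on the rest, hub leaning 30 deg from vertical.
- rest: Fixed aluminium sloping rest: plate 130 x 170 mm, top face inclined 30 deg, a lip 8 mm above the face along its low edge (the one nearer the robot), on which the guard's flange leans. Origin on the table under the plate's centre, where the face is 50 mm high; x level, towards the high edge; y along the lip. Upward normal of the face: (-0.5, 0, 0.87) in this frame.
- post_base (a point): Foot of the bare post: on its axis at the level of the battery's lid, 155 mm above the table; z up, x, y along the battery's sides. The upright steel post is 20 mm in diameter and 58 mm high above the lid, its top 6 mm tapering to 12 mm. Round it stand four studs, 7 mm in diameter, 18 mm high (top 4 mm tapered), at x, y = +-26 mm of this frame.
- battery: The grey battery that has the bare post, fixed: 195 mm (x) x 130 mm (y) x 155 mm high, origin at the centre of its underside. The bare post stands on its lid at x = -50 mm (the end nearer the robot), y = 0; the post at x = +50 mm already wears a guard like the loose one, fixed, 55 mm high.
- battery_full: A battery of the same size beside it, fixed, guards already fixed on both its posts; nothing to do there.
- plain_sleeve: Bystander: a round grey plastic sleeve without a flange, 42 mm in diameter, 40 mm high.
- vent_plug: Bystander: a small grey plug, 32 mm in diameter, 26 mm high.
- meter: Bystander: a hand meter with a dial, 170 x 85 x 32 mm.
- water_bottle: Bystander: a white bottle, 68 mm in diameter, 170 mm high.
- wrench: Bystander: a wrench lying on the table.
- screwdriver: Bystander: a screwdriver lying on the table.
- link_bar: Bystander: a flat copper link bar 130 x 30 x 6 mm with two holes, lying on the table.

How it is judged (in metres and radians):
On the way:
1. the guard is threaded on the post, held above the studs (horizontal distance between guard and post_base below 0.006 m and angle between guard's own z axis and vertical below 0.15 rad and z of guard in the frame of post_base between 0.02 and 0.052 m), for 0.05 s.
At the end, for the whole second after the job is handed in: the guard sits on the bare post, upright within 3.4 degrees, centred within 5 mm, its flange within 4 mm of the battery's lid (so all four studs are through its holes), at rest and released (horizontal distance between guard and post_base below 0.005 m and angle between guard's own z axis and vertical below 0.06 rad and z of guard in the frame of post_base between -0.004 and 0.004 m and linear speed of guard below 0.02 m/s and contact force between the fingers and guard below 0.1 N); the robot touches nothing.
It fails at once if the guard is let go over the post while its flange is still more than 28 mm above the lid (dropped) (horizontal distance between guard and post_base below 0.03 m and z of guard in the frame of post_base above 0.028 m and contact force between the fingers and guard below 0.05 N).
It fails at once if a bystander is moved more than 40 mm (distance of any of plain_sleeve, vent_plug, meter, water_bottle, wrench, screwdriver, link_bar from where it was at the start of the episode above 0.04 m).
It also fails if it takes over 42 s, if anything falls off the work surface, if the arm or the gripper's body presses on something with over 40 N, if the wrist force passes 120 N, or if a joint passes its speed limit or range.

## Working session

There is one attempt and no reset: what is moved stays moved. The work goes in short steps, Python scripts to look and compute and a tool call to move; the robot and the scene stay as the last step left them, time stands still between calls to the robot, and variables do not carry over. Pictures are saved under pics/ and viewed, at most 10 in all, crops included, and the job is handed in when it is done.

Besides the shell and the picture viewer there is one more tool, called after "Request:" as name([rows], argument=value, ...), one row to a line, values as JSON. apply_moves: Moves the arm, as the interface text tells. Its arguments: {"type":"object","properties":{"jaw":{"type":"array","items":{"type":"number"}},"linear":{"type":"array","items":{"type":"array","items":{"type":"number"}}},"turn":{"type":"array","items":{"type":"number"}},"squeeze":{"type":"number"}},"required":["jaw","linear","turn"]}

```bash
ls; mkdir -p pics
cat > a.py <<'E'
from cell import status, vision, r, nets
import cv2, numpy as np
print(status.observe(), r.grip_point_offset)
P={}
for n in ("scene","top"):
    P[n]=vision.get_image(n); p=P[n]
    cv2.imwrite(f"pics/{n}0.png",p["img"][...,::-1])
    print(n,p["fx"],p["fy"],p["cx"],p["cy"],p["T"].round(4).tolist(),[k for k in p])
    for t in ("guard","rest","post_base","battery","battery_full","plain_sleeve","water_bottle","meter"):
        print(t,[(np.round(d["position"],4).tolist(),round(d["p"],2)) for d in nets.place_of(t,p)[:3]])
E
python3 a.py
```

```text
pics
{'time_s': 0.0, 'joint_positions': array([-7.66392162e+01,  1.79920305e+01,  2.57607056e+00,  7.46917237e+01,
       -1.27623595e-03,  8.20005980e+01]), 'qd': array([ 0.06904703, -0.03428398,  0.02250826,  0.06946522,  0.01194114,
        0.11588626]), 'joint_efforts': array([-1.07636570e-03, -4.80626249e+01,  2.98534530e+01,  1.93396368e-02,
       -1.22056799e-04,  2.81330735e-06]), 'tool_pos': array([ 0.20931819, -0.53512559,  0.30299013]), 'orientation': array([[ 9.31309187e-01,  3.64229310e-01, -4.55974837e-04],
       [ 3.64229517e-01, -9.31307433e-01,  1.82341753e-03],
       [ 2.39489354e-04, -1.86424499e-03, -9.99998234e-01]]), 'contact_force': array([0.02375294, 0.36664031, 0.01347611]), 'ft_torque': array([-0.00725733, -0.00967221, -0.02188246]), 'finger_force': 0.0, 'width': 0.08526527219747447} 0.0539
scene 439.18699619172867 439.18699619172867 316.4994969921732 200.08473624798614 [[0.7151, -0.4657, 0.5213, 1.1798], [0.6987, 0.4998, -0.5119, -0.6237], [-0.0222, 0.7303, 0.6828, 0.9381], [0.0, 0.0, 0.0, 1.0]] ['img', 'fx', 'fy', 'cx', 'cy', 'T', 'shot']
guard [([0.499
[... 322 characters left out ...]
0.035], 0.74), ([0.7968, -0.083, 0.0017], 0.71)]
meter [([0.3804, 0.3659, 0.0022], 0.57), ([0.7587, -0.2538, -0.0029], 0.56)]
top 441.418544416239 441.418544416239 324.8961236588927 203.37408309844378 [[0.0169, 0.9752, -0.2206, 0.3065], [-0.9999, 0.0158, -0.0068, -0.0427], [-0.0031, 0.2206, 0.9753, 1.4012], [0.0, 0.0, 0.0, 1.0]] ['img', 'fx', 'fy', 'cx', 'cy', 'T', 'shot']
guard [([0.5011, -0.2317, 0.0385], 0.71)]
rest [([0.5131, -0.2516, -0.0031], 0.83)]
post_base [([0.592, 0.0458, 0.1569], 0.63)]
battery [([0.6437, 0.0524, 0.0014], 0.96)]
battery_full [([0.5961, 0.298, -0.0009], 0.86)]
plain_sleeve [([0.385, 0.0054, 0.0027], 0.54)]
water_bottle []
meter [([0.7589, -0.2542, -0.0001], 0.92)]
```

View pics/scene0.png

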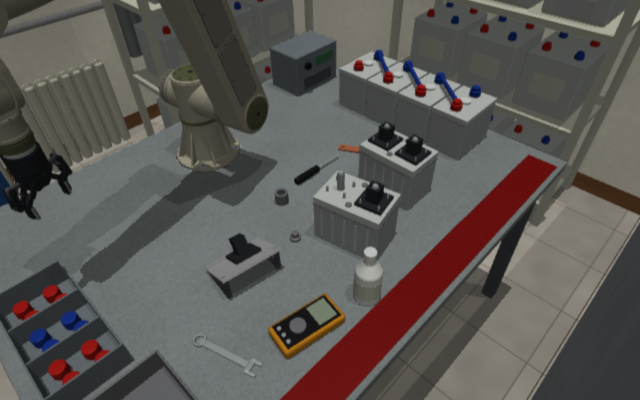

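View pics/top0.png

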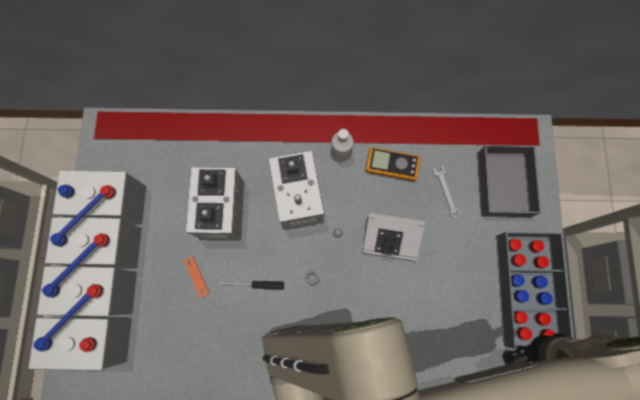

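The scene view shows the rest with the guard at about (240,250) and the bare post at (341,181). In the top view the guard is at (389,240) and the bare post at (298,200), and the battery is yawed by a few degrees. Next I fit silhouettes of the known shapes to the traced masks to get the yaws and positions.

```bash
cat > h.py <<'E'
from cell import status, vision, r, nets
import cv2, numpy as np
from scipy.optimize import minimize
from scipy.spatial.transform import Rotation as Ro
def proj(p,X):
    C=(np.asarray(X)-p["T"][:3,3])@p["T"][:3,:3]
    return np.c_[p["cx"]+p["fx"]*C[:,0]/-C[:,2], p["cy"]-p["fy"]*C[:,1]/-C[:,2]]
def box(x0,x1,y0,y1,z0,z1): return np.array([[x,y,z] for x in(x0,x1) for y in(y0,y1) for z in(z0,z1)])
def cyl(x,y,rad,z0,z1):
    a=np.linspace(0,6.283,16); return np.array([[x+rad*np.cos(t),y+rad*np.sin(t),z] for t in a for z in(z0,z1)])
G=[box(-.038,.038,-.038,.038,0,.01),box(-.017,.017,-.017,.017,.01,.055)]
B=[box(-.0975,.0975,-.065,.065,0,.155)]+[g+[.05,0,.155] for g in G]+[cyl(-.05,0,.01,.155,.213)]
def sil(p,parts,R,t,S=4):
    m=np.zeros((400*S,640*S),np.uint8)
    for q in parts:
        u=(proj(p,q@R.T+t)+.5)*S
        cv2.fillConvexPoly(m,cv2.convexHull(u.round().astype(np.int32)),1)
    return cv2.resize(m.astype(np.float32),(640,400),interpolation=cv2.INTER_AREA)
def fit(pics,masks,parts,pose,x0,step):
    def f(v):
        R,t=pose(v); c=0
        for p,m in zip(pics,masks):
            s=sil(p,parts,R,t); c+=np.abs(s-m).sum()/m.sum()
        return c/len(pics)
    x0=np.array(x0,float); sim=np.vstack([x0]+[x0+np.eye(len(x0))[i]*step[i] for i in range(len(x0))])
    o=minimize(f,x0,method="Nelder-Mead",options=dict(initial_simplex=sim,xatol=1e-4,fatol=1e-4,maxiter=250))
    return o.x,o.fun
def tr(t,p):
    d=nets.trace(t,p); return d[0]["pixels"].astype(np.float32),d[0]["p"]
rz=lambda a:Ro.from_euler("z",a,degrees=True).as_matrix()
TILT=Ro.from_euler("y",-30,degrees=True).as_matrix()
E
cat > b.py <<'E'
from h import *
S,T=vision.get_image("scene"),vision.get_image("top")
gm=[tr("guard",p) for p in(S,T)]; bm=[tr("battery",p) for p in(S,T)]
print([(m.sum(),q) for m,q in gm+bm])
pb=lambda v:(rz(v[2]*100),np.array([v[0],v[1],0]))
pg=lambda v:(rz(v[3]*100)@TILT,np.array(v[:3]))
for sel in ([0,1],[0],[1]):
    P=[(S,T)[i] for i in sel]
    print(sel,"bat",fit(P,[bm[i][0] for i in sel],B,pb,[.643,.053,.11],[.008,.008,.06]))
    print("guard",fit(P,[gm[i][0] for i in sel],G,pg,[.5,-.232,.036,-.06],[.006,.006,.006,.08]))
rm=tr("rest",T)[0]; u=((rm+gm[1][0])>0).astype(np.uint8)
c=max(cv2.findContours(u,0,1)[0],key=cv2.contourArea); print(cv2.approxPolyDP(c,5,True)[:,0].tolist())
for t in ("vent_plug","plain_sleeve"): print(t,nets.place_of(t,T)[:2])
a=cv2.resize(T["img"][180:300,280:440],(640,480),interpolation=cv2.INTER_CUBIC); 
cv2.imwrite("pics/c1.png",a[...,::-1])
E
python3 b.py
```

```text
[(np.float32(611.0), 0.65), (np.float32(614.0), 0.57), (np.float32(5418.0), 0.83), (np.float32(3167.0), 0.89)]
[0, 1] bat (array([0.64161588, 0.05386082, 0.11278077]), np.float64(0.06188100576400757))
guard (array([ 0.49779025, -0.23222964,  0.03586808, -0.06871899]), np.float64(0.06623563170433044))
[0] bat (array([0.64317251, 0.05169092, 0.13370897]), np.float64(0.07081717997789383))
guard (array([ 0.49972279, -0.23523198,  0.03923915, -0.08289125]), np.float64(0.06004500761628151))
[1] bat (array([0.64202985, 0.05442792, 0.11829877]), np.float64(0.04471897706389427))
guard (array([ 0.49794163, -0.23052309,  0.03844614, -0.0765346 ]), np.float64(0.0483509786427021))
[[370, 212], [363, 251], [415, 259], [423, 220]]
vent_plug [{'position': [0.5261, -0.0783, 0.0009], 'p': 0.63}]
plain_sleeve [{'position': [0.3789, 0.0023, 0.0015], 'p': 0.67}, {'position': [0.3635, 0.1818, -0.0033], 'p': 0.33}]
```

View pics/c1.png

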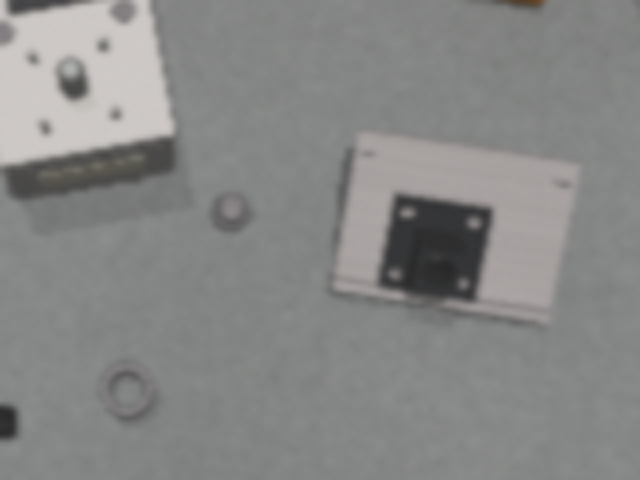

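The crop shows the bare post with its studs at (33,58), (104,46), (45,127) and (115,113), which gives a battery yaw of about 11°. The guard is square on the rest, with a yaw of about -7.5°. The tool can only point down, so my plan is:

1. Grip the hub across the rest's level axis.
2. Tip the guard flat on free table.
3. Regrip it, then thread it over the post.

Request:
apply_moves([
  [0.0453,-0.0233,0],
  [0.0453,-0.0233,0],
  [0.0453,-0.0233,0],
  [0.0453,-0.0233,0],
  [0.0453,-0.0233,0],
  [0.0453,-0.0233,0],
  [0.0453,-0.0233,0],
  [0.0453,-0.0233,0],
], jaw=[-1,-1,-1,-1,-1,-1,-1,-1], turn=[0,0,0,0,0,0,0,0], squeeze=20)

```text
time_s: 2.35
tool_pos: [0.48, -0.2286, 0.3041]
orientation: [[0.931, 0.364, 0.001], [0.364, -0.931, -0.0], [0.0, 0.001, -1.0]]
contact_force: [0.6, -0.3, 0.7]
width: 0.0856
finger_force: 0.0
```

Request:
apply_moves([
  [0,0,0],
  [0,0,0],
  [0,0,0],
  [0,0,0],
  [0,0,0],
  [0,0,0],
  [0,0,0],
  [0,0,0],
], jaw=[-1,-1,-1,-1,-1,-1,-1,-1], turn=[-10,-10,-10,-10,-10,-10,-10,-10])

```text
time_s: 3.35
tool_pos: [0.479, -0.2299, 0.304]
orientation: [[-0.203, 0.979, 0.0], [0.979, 0.203, -0.0], [-0.0, 0.0, -1.0]]
contact_force: [-0.0, 0.3, -0.2]
width: 0.0856
finger_force: 0.0
```

Request:
apply_moves([
  [0,0,0],
  [0,0,0],
  [0,0,0],
  [0,0,0],
  [0,0,0],
  [0,0,0],
  [0,0,0],
  [0,0,0],
], jaw=[-1,-1,-1,-1,-1,-1,-1,-1], turn=[-10,-10,-10,-10,-10,-10,-10,-1])

```text
time_s: 4.35
tool_pos: [0.479, -0.23, 0.3039]
orientation: [[-0.991, 0.134, 0.0], [0.134, 0.991, -0.0], [-0.0, -0.0, -1.0]]
contact_force: [-0.7, 0.4, -0.6]
width: 0.0854
finger_force: 0.0
```

Request:
apply_moves([
  [0,0,0.04],
  [0,0,0.04],
  [0,0,0.04],
  [0,0,0.03],
  [0,0,0.018],
  [0,0,0.01],
  [0,0,0],
], jaw=[-1,-1,-1,-1,-1,-1,-1], turn=[0,0,0,0,0,0,0])

```text
time_s: 5.22
tool_pos: [0.4788, -0.2298, 0.1255]
orientation: [[-0.991, 0.134, -0.001], [0.134, 0.991, 0.001], [0.001, 0.0, -1.0]]
contact_force: [-0.2, 0.5, -0.1]
width: 0.0855
finger_force: 0.0
```

```bash
cat > c.py <<'E'
from h import *
S,T=vision.get_image("scene"),vision.get_image("top")
a=cv2.resize(S["img"][190:310,180:310],(650,600),interpolation=cv2.INTER_CUBIC)
cv2.imwrite("pics/c2.png",a[...,::-1])
E
python3 c.py
```

```text
(no output)
```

View pics/c2.png

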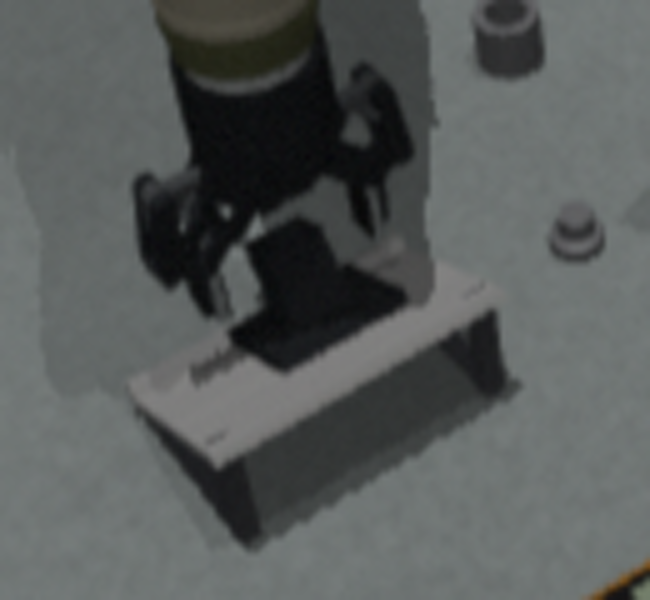

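The crop shows the open fingers straddling the hub: left tip at (215,310), right tip at (375,230), hub between them at (295,260). I'll close them and lift.

Request:
apply_moves([
  [0,0,0],
  [0,0,0],
  [0,0,0],
  [0,0,0],
  [0,0,0],
  [0,0,0],
  [0,0,0],
], jaw=[1,1,1,1,1,1,1], turn=[0,0,0,0,0,0,0], squeeze=25)

```text
time_s: 6.2
tool_pos: [0.4793, -0.2302, 0.1264]
orientation: [[-0.991, 0.133, 0.001], [0.133, 0.991, -0.001], [-0.001, -0.001, -1.0]]
contact_force: [-1.7, -0.2, 5.1]
width: 0.0338
finger_force: 26.5
```

Request:
apply_moves([
  [0,0,-0.02],
  [0,0,-0.04],
  [0.02,0,-0.01],
  [0.04,0,0],
  [0.04,0,0],
  [0.02,0,0],
  [0,0,0],
], jaw=[1,1,1,1,1,1,1], turn=[0,0,0,0,0,0,0])

```text
time_s: 7.08
tool_pos: [0.3587, -0.2132, 0.1953]
orientation: [[-0.991, 0.134, -0.001], [0.134, 0.991, 0.001], [0.001, 0.001, -1.0]]
contact_force: [0.7, 0.5, -1.6]
width: 0.0338
finger_force: 25.8
```

```bash
cat > d.py <<'E'
from h import *
S,T=vision.get_image("scene"),vision.get_image("top")
o=status.observe(); print(o["tool_pos"],o["contact_force"],o["width"])
m=[tr("guard",p) for p in(S,T)]; print([(x.sum(),q) for x,q in m])
a=cv2.resize(S["img"][170:290,150:280],(650,600),interpolation=cv2.INTER_CUBIC)
cv2.imwrite("pics/c3.png",a[...,::-1])
E
python3 d.py
```

```text
[ 0.36058858 -0.21427511  0.19584949] [ 0.8379428   0.51874562 -1.32293264] 0.03373667309412862
[(np.float32(490.0), 0.81), (np.float32(111.0), 0.67)]
```

View pics/c3.png

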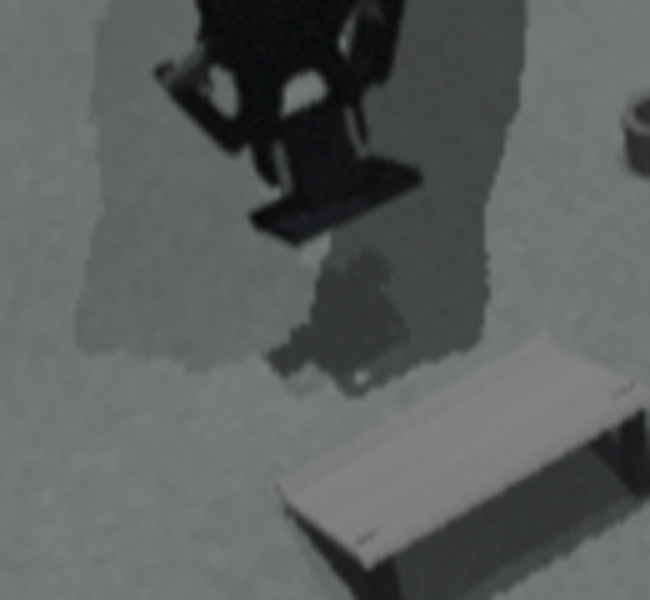

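The guard is held at (335,180), still tilted. It has nothing under it but free table, clear of the rest. I'll lower it until the low edge touches.

Request:
apply_moves([
  [0,0,0.03],
  [0,0,0.03],
  [0,0,0.015],
  [0,0,0.005],
  [0,0,0.004],
  [0,0,0.004],
  [0,0,0],
], jaw=[1,1,1,1,1,1,1], turn=[0,0,0,0,0,0,0], squeeze=20)

```text
time_s: 8.15
tool_pos: [0.3603, -0.2141, 0.108]
orientation: [[-0.991, 0.133, 0.0], [0.133, 0.991, -0.0], [-0.0, -0.0, -1.0]]
contact_force: [-0.7, 0.9, -2.6]
width: 0.0338
finger_force: 25.8
```

Request:
apply_moves([
  [0,0,0.003],
  [0,0,0.003],
  [-0.003,0,0.001],
  [-0.003,0,0.001],
  [0,0,0],
], jaw=[1,1,1,1,1], turn=[0,0,0,0,0])

```text
time_s: 8.78
tool_pos: [0.367, -0.2153, 0.1012]
orientation: [[-0.991, 0.133, 0.002], [0.133, 0.991, -0.001], [-0.003, -0.001, -1.0]]
contact_force: [0.1, 2.8, 9.1]
width: 0.0338
finger_force: 27.6
```

Now in contact (9 N). I'll follow the tipping arc.

Request:
apply_moves([
  [-0.003,0,0.001],
  [-0.004,0,0.002],
  [-0.004,0,0.002],
  [-0.003,0,0.002],
  [-0.003,0,0.002],
  [-0.002,0,0.001],
  [0,0,0],
], jaw=[1,1,1,1,1,1,1], turn=[0,0,0,0,0,0,0])

```text
time_s: 9.65
tool_pos: [0.3849, -0.2174, 0.0899]
orientation: [[-0.991, 0.133, -0.0], [0.133, 0.991, -0.0], [0.0, -0.0, -1.0]]
contact_force: [-2.9, 0.3, 1.9]
width: 0.0334
finger_force: 27.4
```

```bash
cat > d.py <<'E'
from h import *
S=vision.get_image("scene")
a=cv2.resize(S["img"][180:300,150:280],(650,600),interpolation=cv2.INTER_CUBIC)
cv2.imwrite("pics/c4.png",a[...,::-1])
E
python3 d.py
```

```text
(no output)
```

View pics/c4.png

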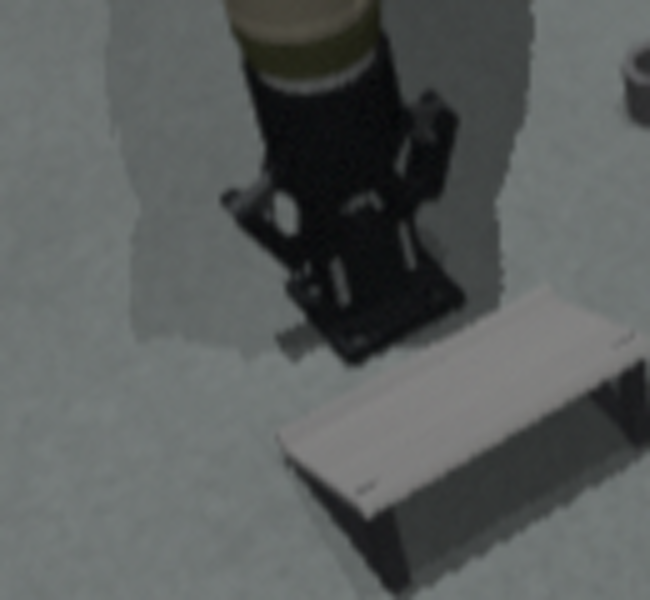

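The flange is now almost flat at (380,315). I'll nudge it a little further, release so that it settles flat, rise and measure.

Request:
apply_moves([
  [-0.002,0,0.001],
  [-0.001,0,0.001],
  [0,0,0],
  [0,0,0],
  [0,0,0],
  [0,0,-0.02],
  [0,0,-0.05],
  [0,0,-0.05],
], jaw=[1,1,-1,-1,-1,-1,-1,-1], turn=[0,0,0,0,0,0,0,0])

```text
time_s: 10.7
tool_pos: [0.3876, -0.2174, 0.2089]
orientation: [[-0.991, 0.133, -0.0], [0.133, 0.991, 0.001], [0.001, 0.001, -1.0]]
contact_force: [1.2, -0.4, -0.8]
width: 0.0852
finger_force: 0.0
```

```bash
cat > e.py <<'E'
from h import *
S,T=vision.get_image("scene"),vision.get_image("top")
m=[tr("guard",p) for p in(S,T)]; print([(x.sum(),q) for x,q in m])
print([nets.place_of("guard",p)[:1] for p in (S,T)])
pf=lambda v:(rz(v[2]*100),np.array([v[0],v[1],0]))
for sel in([0],[1]):
    print(fit([(S,T)[i] for i in sel],[m[i][0] for i in sel],G,pf,[.385,-.217,-.075],[.006,.006,.05]))
a=np.hstack([cv2.resize(p["img"][y:y+90,x:x+90],(400,400),interpolation=cv2.INTER_CUBIC) for p,x,y in((S,180,195),(T,340,240))])
cv2.imwrite("pics/c5.png",a[...,::-1])
E
python3 e.py
```

```text
[(np.float32(686.0), 0.71), (np.float32(3133.0), 0.62)]
[[{'position': [0.3864, -0.2168, -0.0056], 'p': 0.66}], [{'position': [0.3889, -0.2177, 0.0003], 'p': 0.51}]]
(array([ 0.38834912, -0.21985956, -0.07656529]), np.float64(0.04436953365802765))
(array([ 0.38705556, -0.21361111, -0.03842593]), np.float64(1.1985516548156738))
```

View pics/c5.png

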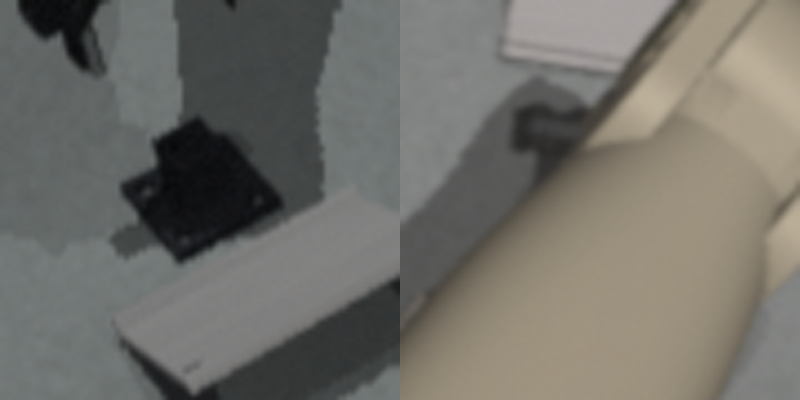

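Standing flat and upright on the table (scene crop (200,195)), centred under the tool to about 1 mm. Regrip it and lift.

Request:
apply_moves([
  [0,0,0.05],
  [0,0,0.045],
  [0,0,0.017],
  [0,0,0.005],
  [0,0,0],
], jaw=[-1,-1,-1,-1,-1], turn=[0,0,0,0,0], squeeze=45)

```text
time_s: 11.62
tool_pos: [0.3875, -0.2175, 0.0903]
orientation: [[-0.991, 0.133, -0.001], [0.133, 0.991, 0.001], [0.001, 0.001, -1.0]]
contact_force: [0.3, -0.4, -0.6]
width: 0.0854
finger_force: 0.0
```

Request:
apply_moves([
  [0,0,0],
  [0,0,0],
  [0,0,0],
  [0,0,0],
  [0,0,0],
  [0,0,0],
  [0,0,0],
], jaw=[1,1,1,1,1,1,1], turn=[0,0,0,0,0,0,0])

```text
time_s: 12.5
tool_pos: [0.3883, -0.2181, 0.0916]
orientation: [[-0.991, 0.133, 0.001], [0.133, 0.991, -0.001], [-0.001, -0.001, -1.0]]
contact_force: [0.3, -0.0, 6.3]
width: 0.0333
finger_force: 46.2
```

Request:
apply_moves([
  [0,0,-0.03],
  [0,0,-0.055],
  [0,0,-0.055],
  [0,0,-0.055],
  [0,0,-0.055],
  [0,0,0],
], jaw=[1,1,1,1,1,1], turn=[0,0,0,0,0,0])

```text
time_s: 13.25
tool_pos: [0.3892, -0.2188, 0.345]
orientation: [[-0.991, 0.133, 0.006], [0.133, 0.991, -0.005], [-0.007, -0.004, -1.0]]
contact_force: [-0.1, -0.8, -2.1]
width: 0.0337
finger_force: 45.7
```

Request:
apply_moves([
  [-0.024,0.041,0],
  [-0.024,0.041,0],
  [-0.024,0.041,0],
  [-0.024,0.041,0],
  [-0.024,0.041,0],
  [-0.024,0.041,0],
  [-0.024,0.041,0],
  [0,0,0],
], jaw=[1,1,1,1,1,1,1,1], turn=[0,0,0,0,0,0,0,-9.5])

```text
time_s: 14.25
tool_pos: [0.5934, 0.0471, 0.3376]
orientation: [[-0.999, -0.04, -0.004], [-0.04, 0.999, 0.001], [0.004, 0.001, -1.0]]
contact_force: [0.3, -0.4, -1.5]
width: 0.0336
finger_force: 45.7
```

Request:
apply_moves([
  [0,0,0],
  [0,0,0],
  [0,0,0],
], jaw=[1,1,1], turn=[-9.5,0,0])

```text
time_s: 14.62
tool_pos: [0.5922, 0.0443, 0.3398]
orientation: [[-0.981, -0.194, -0.002], [-0.194, 0.981, -0.0], [0.002, 0.0, -1.0]]
contact_force: [-0.5, -0.5, -1.2]
width: 0.0332
finger_force: 45.8
```

```bash
cat > f.py <<'E'
from h import *
o=status.observe(); print(o["tool_pos"].round(4),o["orientation"].round(3).tolist(),o["contact_force"].round(1))
S,T=vision.get_image("scene"),vision.get_image("top")
z=o["tool_pos"][2]-.0905; print("flange z",z)
for n,p in(("S",S),("T",T)):
    print(n,"post_base",[(np.round(d["position"],4).tolist(),round(d["p"],2)) for d in nets.place_of("post_base",p)[:2]],
     "guard",[(np.round(d["position"],4).tolist(),round(d["p"],2)) for d in nets.place_of("guard",p)[:3]])
    for t in nets.trace("guard",p)[:3]:
        m=t["pixels"].astype(np.float32); print("  mask",m.sum(),np.argwhere(m).mean(0).round(1),round(t["p"],2))
        if n=="S": print(fit([p],[m],G,lambda v:(rz(v[2]*100),np.array([v[0],v[1],z])),[.593,.0435,.114],[.006,.006,.05]))
a=np.hstack([cv2.resize(p["img"][y:y+90,x:x+90],(400,400),interpolation=cv2.INTER_CUBIC) for p,x,y in((S,300,120),(T,250,140))])
cv2.imwrite("pics/c6.png",a[...,::-1])
E
python3 f.py
```

```text
[0.5922 0.0443 0.3398] [[-0.981, -0.194, -0.002], [-0.194, 0.981, -0.0], [0.002, 0.0, -1.0]] [-0.5 -0.5 -1.2]
flange z 0.24929007963307173
S post_base [([0.5957, 0.0422, 0.1526], 0.68)] guard [([0.5912, 0.047, 0.2415], 0.97), ([0.5953, 0.0438, 0.1566], 0.52)]
  mask 630.0 [158.5 341.5] 0.61
(array([0.59471257, 0.03960462, 0.09871516]), np.float64(0.3594245910644531))
T post_base [([0.5887, 0.0413, 0.1571], 0.58)] guard [([0.5922, 0.047, 0.2455], 0.53)]
  mask 107.0 [199.1 305.4] 0.68
```

View pics/c6.png

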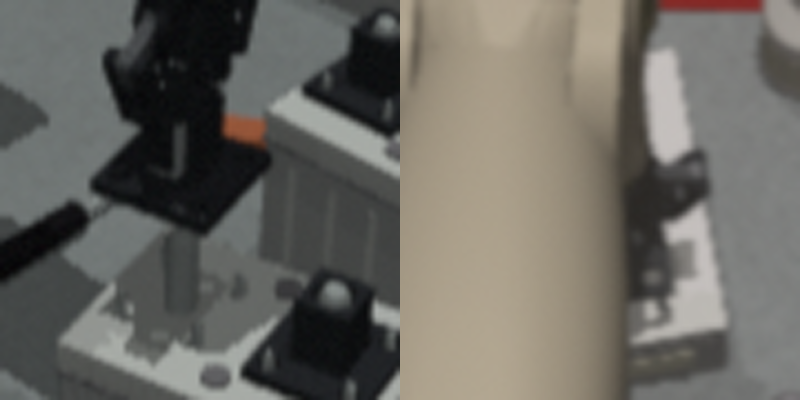

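The scene crop shows the guard held level above the post: flange corners at (92,183), (207,230) and (270,157), post axis at x≈182. I'll project the model into the images and compare.

```bash
cat > g.py <<'E'
from h import *
o=status.observe(); S,T=vision.get_image("scene"),vision.get_image("top")
def back(p,u,v,z):
    d=p["T"][:3,:3]@np.array([(u-p["cx"])/p["fx"],-(v-p["cy"])/p["fy"],-1]); c=p["T"][:3,3]
    return c+d*(z-c[2])/d[2]
# top crop, 4x
q=lambda x,y:(280+(x+.5)/4-.5,180+(y+.5)/4-.5)
st=[back(T,*q(*a),.164) for a in((33,58),(104,46),(45,127),(115,113))]
print("studs mean",np.mean(st,0).round(4)); print(np.round(st,4).tolist())
print("post top",back(T,*q(70,66),.213).round(4))
s=90/400; q2=lambda X:((proj(S,X)-[300,120]+.5)/s-.5).round(0).tolist()
x,y,z=o["tool_pos"]; z-=.0905; R=rz(11.3)
F=G[0]@R.T+[x,y,z]; print("flange exp",q2(F))
for c in ((.593,.0435),(.593,.046),(.595,.0435)): print("post exp",c,q2(np.array([[*c,.155],[*c,.20]])))
# original-photo fit of the post in the scene picture: column centre
im=cv2.imread("pics/scene0.png"); a=cv2.resize(im[160:205,310:370],(800,600),interpolation=cv2.INTER_CUBIC); cv2.imwrite("pics/c7.png",a)
E
python3 g.py
```

```text
studs mean [0.5918 0.0429 0.164 ]
[[0.612, 0.0733, 0.164], [0.6217, 0.0223, 0.164], [0.5613, 0.0629, 0.164], [0.5723, 0.0131, 0.164]]
post top [0.5946 0.0429 0.213 ]
flange exp [[92.0, 188.0], [91.0, 174.0], [161.0, 120.0], [161.0, 106.0], [207.0, 232.0], [208.0, 218.0], [274.0, 160.0], [275.0, 146.0]]
post exp (0.593, 0.0435) [[181.0, 300.0], [182.0, 243.0]]
post exp (0.593, 0.046) [[183.0, 298.0], [185.0, 241.0]]
post exp (0.595, 0.0435) [[183.0, 302.0], [184.0, 244.0]]
```

View pics/c7.png

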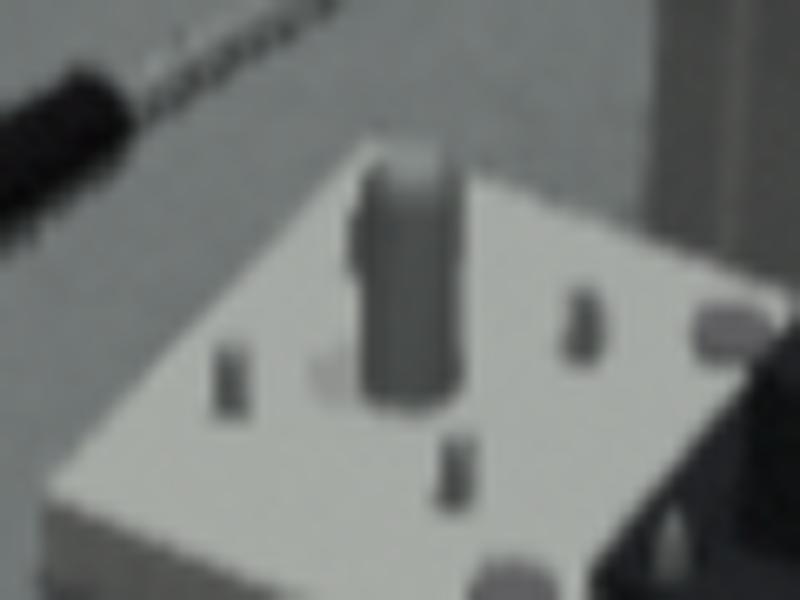

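The crop shows the post foot centred at about (410,372). The stud feet are at (231,400), (454,496) and (583,348), so their diagonal midpoint is (407,374), which agrees with the post foot.

```bash
cat > k.py <<'E'
from h import *
S=vision.get_image("scene")
def back(p,u,v,z):
    d=p["T"][:3,:3]@np.array([(u-p["cx"])/p["fx"],-(v-p["cy"])/p["fy"],-1]); c=p["T"][:3,3]
    return (c+d*(z-c[2])/d[2]).round(4)
f=60/800
P=[back(S,310+(x+.5)*f-.5,160+(y+.5)*f-.5,.155) for x,y in((410,372),(231,400),(454,496),(583,348))]
print(P,(P[1]+P[3])/2); print([np.degrees(np.arctan2(*(P[j]-P[i])[[1,0]])) for i,j in((1,2),(2,3),(1,3))], status.observe()["tool_pos"])
E
python3 k.py
```

```text
[array([0.5939, 0.0427, 0.155 ]), array([0.5733, 0.0119, 0.155 ]), array([0.625 , 0.0212, 0.155 ]), array([0.6146, 0.0719, 0.155 ])] [0.59395 0.0419  0.155  ]
[np.float64(10.197532857722427), np.float64(101.59217541029103), np.float64(55.45906760928993)] [0.59252181 0.04437074 0.34094972]
```

Request:
apply_moves([
  [-0.001,-0.002,0.015],
  [0,0,0.015],
  [0,0,0.006],
  [0,0,0.003],
  [0,0,0.003],
  [0,0,0.003],
  [0,0,0.003],
  [0,0,0],
], jaw=[1,1,1,1,1,1,1,1], turn=[0,0,0,0,0,0,0,0])

```text
time_s: 16.18
tool_pos: [0.5938, 0.0427, 0.2927]
orientation: [[-0.98, -0.197, -0.0], [-0.197, 0.98, -0.0], [0.0, 0.0, -1.0]]
contact_force: [1.4, 0.1, -0.6]
width: 0.0338
finger_force: 45.8
```

Threaded with almost no side force. I'll lower it to just above the studs and hold briefly.

Request:
apply_moves([
  [0,0,0.004],
  [0,0,0.004],
  [0,0,0.004],
  [0,0,0.004],
  [0,0,0],
  [0,0,0],
], jaw=[1,1,1,1,1,1], turn=[0,0,0,0,0,0])

```text
time_s: 16.92
tool_pos: [0.5939, 0.0426, 0.2769]
orientation: [[-0.98, -0.197, 0.0], [-0.197, 0.98, -0.0], [-0.0, -0.0, -1.0]]
contact_force: [-0.7, 0.1, -1.5]
width: 0.0332
finger_force: 45.8
```

Request:
apply_moves([
  [0,0,0.004],
  [0,0,0.003],
  [0,0,0.003],
  [0,0,0.003],
  [0,0,0.003],
  [0,0,0],
], jaw=[1,1,1,1,1,1], turn=[0,0,0,0,0,0])

```text
time_s: 17.68
tool_pos: [0.5937, 0.0426, 0.2605]
orientation: [[-0.98, -0.197, -0.001], [-0.197, 0.98, -0.0], [0.001, 0.0, -1.0]]
contact_force: [-0.2, 0.4, -2.3]
width: 0.0334
finger_force: 45.8
```

Request:
apply_moves([
  [0,0,0.003],
  [0,0,0.003],
  [0,0,0.003],
  [0,0,0.003],
  [0,0,0.002],
  [0,0,0.001],
  [0,0,0],
], jaw=[1,1,1,1,1,1,1], turn=[0,0,0,0,0,0,0])

```text
time_s: 18.55
tool_pos: [0.5938, 0.0426, 0.2466]
orientation: [[-0.98, -0.197, 0.001], [-0.197, 0.98, -0.0], [-0.0, -0.0, -1.0]]
contact_force: [-3.4, -0.4, 5.1]
width: 0.0335
finger_force: 46.5
```

Seated: 5 N of contact, flange at about 0.156 m. Release and rise clear.

Request:
apply_moves([
  [0,0,0.001],
  [0,0,0],
  [0,0,0],
  [0,0,0],
  [0,0,0],
  [0,0,-0.02],
  [0,0,-0.05],
  [0,0,-0.05],
], jaw=[1,-1,-1,-1,-1,-1,-1,-1], turn=[0,0,0,0,0,0,0,0])

```text
time_s: 19.55
tool_pos: [0.5936, 0.0426, 0.3657]
orientation: [[-0.98, -0.197, -0.001], [-0.197, 0.98, -0.0], [0.001, 0.0, -1.0]]
contact_force: [-0.3, -0.1, 0.1]
width: 0.0854
finger_force: 0.0
```

Request:
apply_moves([
  [0,0,-0.04],
  [0,0,0],
  [0,0,0],
], jaw=[-1,-1,-1], turn=[0,0,0])

```text
time_s: 19.92
tool_pos: [0.5939, 0.0426, 0.4042]
orientation: [[-0.98, -0.197, -0.0], [-0.197, 0.98, -0.0], [0.0, 0.0, -1.0]]
contact_force: [1.5, -0.7, -0.4]
width: 0.0854
finger_force: 0.0
```

```bash
cat > l.py <<'E'
from h import *
S=vision.get_image("scene"); print([(np.round(d["position"],4),d["p"]) for d in nets.place_of("guard",S)[:2]])
cv2.imwrite("pics/c8.png",cv2.resize(S["img"][120:240,290:420],(650,600),interpolation=cv2.INTER_CUBIC)[...,::-1])
E
python3 l.py
```

```text
[(array([0.5938, 0.0436, 0.1471]), 0.85)]
```

View pics/c8.png

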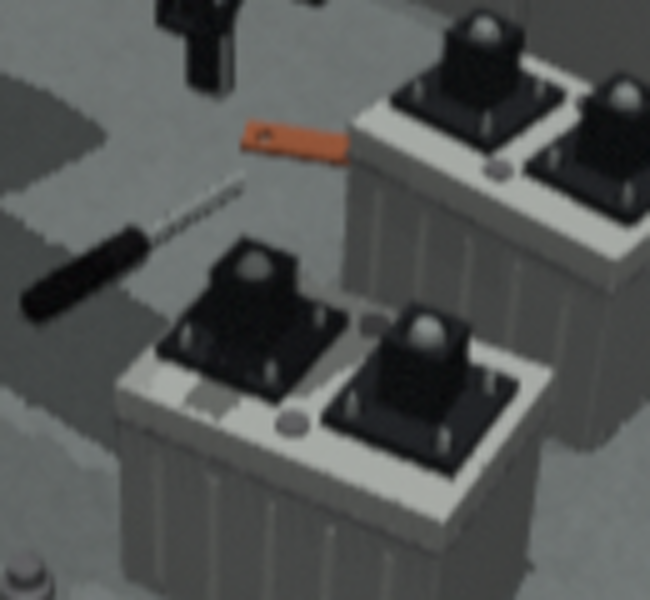

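The guard (255,320) sits flush on the lid with its studs showing through the holes, matching the fixed guard at (420,385).

```bash
python3 -c "from cell import r; print(r.hand_in())"
```

```text
the job is handed in; nothing more can be done
None
```

The guard is on the bare post, flush on the battery lid with its studs through the flange holes and released, and the job is handed in (the hand-in returned no verdict).

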